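# Feed the loose caps through the gate

## Task

Three round blue caps lie loose on the metal loading plate: with the fingertips, sweep them one after another along the plate through the narrow gate in its fence and into the slot behind it, the next going in only once the one before is wholly in. At the end all three lie flat in a row in the slot, each wholly past the gate. Only push the caps, gently, never pinch, lift or tip them, and leave the jar, the USB dongle and the tape roll where they are.

Things in the scene. Friction and masses are not known exactly. Their poses are not given: they have to be found in the camera images.
- plate: aluminium loading plate, 4 mm thick, fixed to the table, its place and angle vary. Origin on the table in the middle of the gate, at the slot-side face of the fence; x points along the slot, y to the left of that, z up. Caps start on the open field, x = -155 to 0, y = -95 to 95 mm, with no rails at back and sides; beyond the fence lies the slot (see gate, slot_end)
- gate (a point): the middle of the gate, on the plate's top at the slot-side face of the fence (plate x = 0, y = 0, z = 4 mm). The dark steel fence crosses the plate from x = -8 to 0 mm, 12 mm high above the plate, with one gap, the gate, y = -22 to 22 mm (44 mm wide, rounded posts). A cap is wholly in when its centre is beyond plate x = 18 mm
- slot_end (a point): the middle of the face of the slot's end stop, on the plate's top (plate x = 125, y = 0, z = 4 mm). The slot is straight, level with the field, open above, 44 mm wide, from the gate to this stop; its side rails are 6 mm thick and 12 mm high. Three caps in a row take 108 mm of its 125 mm
- cap_a: round blue moulded plastic cap, 36 mm diameter, 16 mm high, about 20 g, lying flat on the plate; origin at the centre of its underside, z up. The three caps are alike; any may go first
- cap_b: round blue moulded plastic cap, 36 mm diameter, 16 mm high, about 20 g, lying flat on the plate; origin at the centre of its underside, z up. The three caps are alike; any may go first
- cap_c: round blue moulded plastic cap, 36 mm diameter, 16 mm high, about 20 g, lying flat on the plate; origin at the centre of its underside, z up. The three caps are alike; any may go first
- jar: white screw jar with a green lid, 46 mm diameter, 45 mm high, standing loose on the table beside the slot (plate +y side), not to be moved; origin at the centre of its underside
- dongle: black USB dongle, 58 x 20 x 10 mm, lying loose on the table just beside the slot (plate -y side) and roughly along it, not to be moved; origin at the centre of its underside
- tape: roll of amber tape, 56 mm diameter, 12 mm high, lying loose on the table nearer the robot than the fixed blue bench vice, which is 77 mm high and stands right of the plate (world x 0.48 to 0.58, y -0.12 to 0.09 m); not to be moved; origin at the centre of its underside
Things that resemble listed ones, but are neither listed nor needed, are in the scene too. Leave any green or turquoise look-alike of the cap_b alone. What is shaped like the cap_a but green is not meant.

How it is judged:
On the way, in this order (a step that is already met when the one before it is completed fails the run):
1. a first cap is wholly in the slot (((x of cap_a in the frame of plate between 0.016 and 0.125 m and y of cap_a in the frame of plate between -0.012 and 0.012 m) or (x of cap_b in the frame of plate between 0.016 and 0.125 m and y of cap_b in the frame of plate between -0.012 and 0.012 m) or (x of cap_c in the frame of plate between 0.016 and 0.125 m and y of cap_c in the frame of plate between -0.012 and 0.012 m))), for 0.2 s.
2. then, not at the same moment, a second cap is wholly in the slot ((((x of cap_a in the frame of plate between 0.016 and 0.125 m and y of cap_a in the frame of plate between -0.012 and 0.012 m) and (x of cap_b in the frame of plate between 0.016 and 0.125 m and y of cap_b in the frame of plate between -0.012 and 0.012 m)) or ((x of cap_b in the frame of plate between 0.016 and 0.125 m and y of cap_b in the frame of plate between -0.012 and 0.012 m) and (x of cap_c in the frame of plate between 0.016 and 0.125 m and y of cap_c in the frame of plate between -0.012 and 0.012 m)) or ((x of cap_a in the frame of plate between 0.016 and 0.125 m and y of cap_a in the frame of plate between -0.012 and 0.012 m) and (x of cap_c in the frame of plate between 0.016 and 0.125 m and y of cap_c in the frame of plate between -0.012 and 0.012 m)))), for 0.2 s.
3. then, not at the same moment, the third cap is wholly in the slot (x of cap_a in the frame of plate between 0.016 and 0.125 m and y of cap_a in the frame of plate between -0.012 and 0.012 m and x of cap_b in the frame of plate between 0.016 and 0.125 m and y of cap_b in the frame of plate between -0.012 and 0.012 m and x of cap_c in the frame of plate between 0.016 and 0.125 m and y of cap_c in the frame of plate between -0.012 and 0.012 m), for 0.2 s.
At the end, for the whole second after the job is handed in: All three caps lie flat (within 0.15 rad) and at rest on the floor of the slot, each with its centre at least 16 mm past the slot-side face of the fence; jar, dongle and tape roll within 15 mm of where they stood (all of step 3 and height (world z) of each of cap_a, cap_b, cap_c below 0.008 m and angle between each of cap_a, cap_b, cap_c's own z axis and vertical below 0.15 rad and linear speed of each of cap_a, cap_b, cap_c below 0.02 m/s and distance of each of jar, dongle, tape from where it was at the start of the episode below 0.015 m); the robot touches nothing.
It fails at once if a cap is lifted off the plate (more than 8 mm) (height (world z) of any of cap_a, cap_b, cap_c above 0.012 m).
It fails at once if a cap is pinched or pressed hard (more than 15 N from the fingers; sweeping it takes under 1 N) (contact force between the fingers and cap_a above 15 N or contact force between the fingers and cap_b above 15 N or contact force between the fingers and cap_c above 15 N).
It fails at once if a cap is tipped over (more than 0.6 rad) (angle between any of cap_a, cap_b, cap_c's own z axis and vertical above 0.6 rad).
It fails at once if jar, dongle or tape roll is pushed away by more than 15 mm or knocked over (distance of any of jar, dongle, tape from where it was at the start of the episode above 0.015 m or angle between jar's own z axis and vertical above 0.5 rad).
It also fails if it takes over 64 s, if anything falls off the work surface, if the arm or the gripper's body presses on something with over 40 N, if the wrist force passes 120 N, or if a joint passes its speed limit or range.

## Robot

A 7-joint arm with a two-finger parallel gripper is mounted at the origin on a cart in front of the work surface, level with it; the furniture and walls round the work are solid. World frame = base frame: x ahead of the robot, y to its left, z up, the work surface at z = 0. Lengths are in m, angles in rad, forces in N, time in s.
With the tool pointing down it reaches from about 0.425 to 0.875 m from the base axis. Payload 9.9 kg.
Tool frame: the origin (TCP) lies midway between the tips of the shut fingers; the grasp point (between the pads) lies arm.grip_depth behind it (arm.grip_depth is the distance from the TCP to the grasp point, in m); z points along the fingers, y is the line along which they close (so a half turn about z gives the same grasp; the last joint's range is limited). The gripper opens to 85 mm and grips with 20 to 120 N. Pads are 22 mm wide; open, the fingers measure 114 mm over their backs; the gripper's body (76 mm by 85 mm) begins 54 mm behind the grasp point. The pads swing forward as they close: fully open they stand 13 mm farther back than shut.
Start: joints at [-1.315, 0.576, 0.025, 1.437, -0.015, 1.129, -0.057], TCP at [0.225, 0.636, 0.231] pointing down, gripper open.
Joint ranges: [-2.76, 2.76], [-0.34, 2.15], [-1.52, 1.57], [0.19, 2.46], [-1.09, 4.23], [0.17, 1.99], [-2.82, 2.82]. Speed limits (rad/s): [2.22, 2.22, 3.01, 3.01, 3.14, 3.14, 3.14].

## Interface

Orientations are given as a rotation vector (axis times angle).
In Python, from rig import arm gives the robot as it stands.
- The arm moves only by the tool arm_command, never from a script. Its argument "deltas" is text: rows parted by semicolons, each of 6 numbers parted by spaces: the shift along the tool's x, y, z in cm, then the turn, a rotation vector about the tool's x, y, z in degrees. In form: tx ty tz rx ry rz; .... A call has 1 to 8 rows; each row is the pose to reach, as a shift and turn from the pose commanded when the call began, along the tool's axes at that moment; what a row does not reach only later rows make up. A row lasts 1/10 s, in which the tool goes at most 50 mm and 8.59 degrees, less where a joint would pass 70% of its speed; a pose out of reach is approached as far as the arm can. A call with a gripper value outside its range is refused whole. "fingers" is the finger opening in cm, from 0 to 8.54, set as the call begins (left out, the last holds). The fingers move at their own pace and stop on an object; "force" is the grip in N (left out, the last holds). Time passes only in rows, so rows that repeat a pose let the fingers close. It gives the time, the measured TCP pose, the force, the opening and the grip force at its end, in the units of the state.
- arm.get_state(): the state, without advancing time (a new reading comes with each control period).
- arm.grab_frame(name): name is "scene" or "top" or "wrist"; returns (picture, depth): 400x640x3 uint8, blue, green, red; 400x640 float32, m along the optical axis (not along the pixel's ray), 0 where there is no reading.
- arm.get_calibration(name): a dict with "camera_matrix" (3x3 intrinsics, pixels), "dist_coeffs" ([k1, k2, p1, p2, k3] as OpenCV has them; the pictures are not rectified), "view" (4x4, takes a point from world to camera coordinates); the wrist camera has in their place "hand_eye" (4x4, takes a point from camera to tool coordinates, whose origin is the TCP and whose axes are the flange's). Camera axes: x right, y down, z forward; pixel columns grow to the right and rows downward; lengths in m; the calibration is good to about 2 mm. A picture is of the moment at which its call begins: read the wrist's pose just before it. get_calibration takes no time and is no camera call.
- arm.job_done(): hands the job in; it is judged then, once.
Trained networks look in the newest picture that a camera, given by its name, has taken for a name from the list of things; names that differ only in an ending like _2 or _b are one class to them, and where a whole thing is asked for, a point or a joint stands for the part that bears it (a point fixed in the world has none). Each returns a list of dicts, best first, with "confidence" (0 to 1); they miss things now and then, are a little off and sometimes report something else, mostly with a low value. They report only what shows in the picture. A call takes as long as a camera call. They do not tell look-alikes from the thing itself.
- arm.boxes_of(camera, target): "at" ([column, row] in pixels, amid what is visible of it).
- arm.masks_of(camera, target): "pixels" (400x640 bool, what is visible of it) and "at" ([column, row] in pixels, amid what is visible of it).
- arm.tip_of(camera, target): "at" ([column, row] in pixels: a listed point, or the origin of a listed thing).
The state is a dict: "time_s": time; "q": joint angles; "qvel": joint speeds; "effort": joint torques, N m; "eef_pos": TCP position; "tcp_rot": TCP orientation; "wrist_force": force on the tool from outside, world axes, zero at the start; "ft_torque": the same for the moment, N m; "grip_width": opening from 0.0 (shut) to 1.0 (fully open); "grip_force": force on a finger pad.
Only numpy, scipy, OpenCV 4.12 (cv2) and the standard library are available. Lean on these libraries where they do the work, as an engineer would, in place of code of your own. Each camera call takes 0.05 s, during which the arm holds its last target. There are 200 camera calls.

## Working session

There is one attempt and no reset: what is moved stays moved. The work goes in short steps, Python scripts to look and compute and a tool call to move; the robot and the scene stay as the last step left them, time stands still between calls to the robot, and variables do not carry over. Pictures are saved under pics/ and viewed, at most 10 in all, crops included, and the job is handed in when it is done.

Besides the shell and the picture viewer there is one more tool, called after "Emit:" by a JSON object that holds its "method" and its "body", one argument or row to a line. arm_command: Moves the arm, as the interface text tells. Its arguments: {"type":"object","properties":{"deltas":{"type":"string"},"fingers":{"type":"number"},"force":{"type":"number"}},"required":["deltas"]}

```bash
ls; mkdir -p pics; cat > h.py <<'E'
import numpy as np,cv2
from rig import arm
def ray(name,px,z):
    c=arm.get_calibration(name);K=np.array(c["camera_matrix"]);D=np.array(c["dist_coeffs"])
    V=np.array(c["view"]) 
    n=cv2.undistortPoints(np.array([[px]],float),K,D)[0,0]
    R=V[:3,:3].T;o=-R@V[:3,3];d=R@np.array([n[0],n[1],1])
    return o+d*(z-o[2])/d[2]
def proj(name,P):
    c=arm.get_calibration(name);V=np.array(c["view"])
    return cv2.projectPoints(np.array(P,float).reshape(-1,3),cv2.Rodrigues(V[:3,:3])[0],V[:3,3],np.array(c["camera_matrix"]),np.array(c["dist_coeffs"]))[0][:,0]
E
python3 - <<'E'
from h import *
for n in ("top","scene"):
    im,d=arm.grab_frame(n);cv2.imwrite(f"pics/{n}0.png",im)
    for t,z in (("cap_a",.02),("gate",.004),("slot_end",.004),("jar",.0),("dongle",0.),("tape",0.)):
        for r in arm.tip_of(n,t): print(n,t,np.round(r["at"]),round(r["confidence"],2),ray(n,r["at"],.004 if t=="cap_a" else z).round(4))
s=arm.get_state();print(s)
E
```

```text
pics
top cap_a [282. 185.] 0.75 [0.5895 0.285  0.004 ]
top cap_a [264. 289.] 0.74 [0.3358 0.3182 0.004 ]
top cap_a [267. 204.] 0.68 [0.5411 0.3189 0.004 ]
top cap_a [257. 226.] 0.58 [0.4868 0.3412 0.004 ]
top cap_a [335. 150.] 0.57 [0.6832 0.154  0.004 ]
top cap_a [209. 179.] 0.54 [0.6014 0.4658 0.004 ]
top gate [297. 229.] 0.56 [0.4806 0.2437 0.004 ]
top slot_end [339. 258.] 0.81 [0.4136 0.138  0.004 ]
top jar [328. 215.] 0.6 [0.5185 0.169  0.    ]
top dongle [307. 269.] 0.71 [0.3854 0.2149 0.    ]
top tape [398. 251.] 0.82 [ 0.4333 -0.0037  0.    ]
top tape [270. 201.] 0.34 [0.5494 0.3135 0.    ]
scene cap_a [302. 188.] 0.65 [0.5892 0.2835 0.004 ]
scene cap_a [284. 195.] 0.63 [0.5404 0.3127 0.004 ]
scene cap_a [360. 184.] 0.62 [0.6767 0.1471 0.004 ]
scene cap_a [265. 206.] 0.61 [0.475  0.3354 0.004 ]
scene cap_a [248. 170.] 0.4 [0.5905 0.4675 0.004 ]
scene gate [298. 218.] 0.97 [0.4755 0.2356 0.004 ]
scene jar [326. 213.] 0.64 [0.529  0.1795 0.    ]
scene dongle [299. 215.] 0.62 [ 0.4882  0.2399 -0.    ]
scene dongle [289. 241.] 0.6 [0.3948 0.2151 0.    ]
scene tape [383. 262.] 0.87 [ 0.4351 -0.0156  0.    ]
scene tape [286. 239.] 0.66 [ 0.3987  0.2259 -0.    ]
{'time_s': 0.7, 'q': array([-1.31482496,  0.57566765,  0.02489035,  1.43708372, -0.01499092,
        1.12903395, -0.05650326]), 'qvel': array([-8.69464154e-05, -3.50236207e-04,  4.81530310e-04, -1.29846015e-03,
       -1.07509459e-03,  3.50660808e-04, -1.36615942e-03]), 'effort': array([ 5.74125770e-04, -7.65302753e+01,  2.24895202e+00, -2.86270684e+01,
        1.54011883e-02,  2.90706797e-03, -3.94614381e-05]), 'eef_pos': array([0.22495007, 0.63641427, 0.23131614]), 'tcp_rot': array([-5.31136502e-01, -3.09636522e+00,  1.17058349e-05]), 'wrist_force': array([-0.4462742 , -0.73027931,  0.57591407]), 'ft_torque': array([ 0.01217428, -0.01430633,  0.02073446]), 'grip_force': 0.0, 'grip_width': 0.9976754362080225}
```

View pics/top0.png

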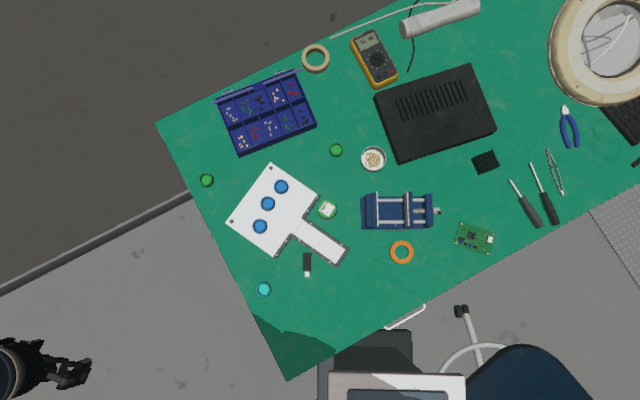

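View pics/scene0.png

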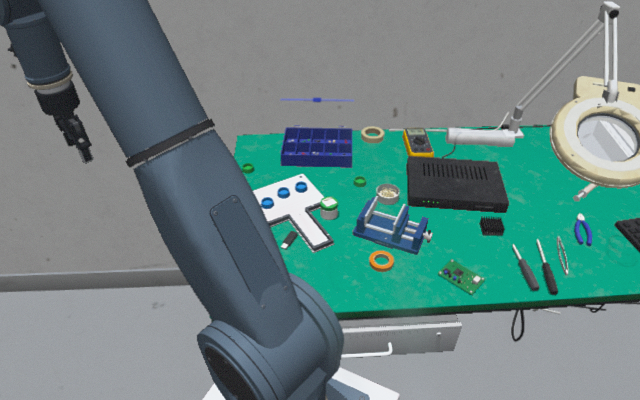

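The top view shows three blue caps at about (282,186), (267,204) and (260,226) on the white plate, with the slot running down-right to (340,258). The green discs at (207,180) and (335,150) and the turquoise one at (264,289) are off the plate, so they are look-alikes. I'll confirm this in an enlarged close view from the wrist.

```bash
cat >> h.py <<'E'
from scipy.spatial.transform import Rotation as Ro
G=np.array([.4806,.2437]);TH=np.arctan2(.138-.2437,.4136-.4806)
def pw(x,y): c,s=np.cos(TH),np.sin(TH);return G+[c*x-s*y,s*x+c*y]
def wp(p): c,s=np.cos(TH),np.sin(TH);d=np.asarray(p)[:2]-G;return np.array([c*d[0]+s*d[1],-s*d[0]+c*d[1]])
def delta(x,y,z,yaw,flip=1):
    "tool deltas (cm,deg) to plate x,y, world z, with flip*tool-x along plate angle yaw(deg)"
    s=arm.get_state();R=Ro.from_rotvec(s["tcp_rot"]);p=pw(x,y)
    a=TH+np.radians(yaw)+(np.pi if flip<0 else 0)
    X=np.array([np.cos(a),np.sin(a),0]);Z=np.array([0,0,-1.]);T=np.column_stack([X,np.cross(Z,X),Z])
    d=R.inv().apply(np.array([*p,z])-s["eef_pos"])*100
    return d.round(2),np.degrees((R.inv()*Ro.from_matrix(T)).as_rotvec()).round(1)
E
python3 - <<'E'
from h import *
print(np.degrees(TH),np.array(arm.get_calibration("wrist")["hand_eye"]).round(3))
for f in (1,-1): print(delta(-.07,0,.24,0,f))
for p in [(.5895,.285),(.5411,.3189),(.4868,.3412),(.5185,.169)]: print(wp(p).round(4))
E
```

```text
-122.36936132581943 [[ 0.001 -0.95  -0.312  0.08 ]
 [ 1.     0.001 -0.    -0.   ]
 [ 0.001 -0.312  0.95  -0.142]
 [ 0.     0.     0.     1.   ]]
(array([-38.75, -21.68,  -0.87]), array([ -0. ,  -0. , -77.1]))
(array([-38.75, -21.68,  -0.87]), array([ -0. ,   0. , 102.9]))
[-0.0932  0.0699]
[-0.0959  0.0108]
[-0.0857 -0.047 ]
[0.0428 0.072 ]
```

Emit:
{"method": "arm_command", "body": {
  "deltas": "-4.95 -2.2 -0.1 0 0 8.5; -9.9 -4.4 -0.2 0 0 17; -14.85 -6.65 -0.3 0 0 25.5; -19.8 -8.9 -0.4 0 0 34; -24.7 -11.1 -0.5 0 0 42.5; -29.7 -13.3 -0.6 0 0 51; -34.6 -15.5 -0.8 0 0 59.5; -39.6 -17.8 -0.9 0 0 68",
  "fingers": 1.2,
  "force": 20
}}

```text
time_s: 1.5
eef_pos: [0.5156, 0.359, 0.2399]
tcp_rot: [-2.178, -2.264, -0.001]
wrist_force: [0.6, 0.9, 0.4]
grip_width: 0.142
grip_force: 0.0
```

Emit:
{"method": "arm_command", "body": {
  "deltas": "0 0 0 0 0 8.5; 0 0 0 0 0 17; 0 0 0 0 0 25.5; 0 0 0 0 0 34; 0 0 0 0 0 35; 0 0 0 0 0 35"
}}

```text
time_s: 2.1
eef_pos: [0.5142, 0.3606, 0.2395]
tcp_rot: [2.751, 1.517, -0.0]
wrist_force: [0.5, 1.0, 0.0]
grip_width: 0.141
grip_force: 0.0
```

```bash
cat >> h.py <<'E'
def wray(px,z,s):
    c=arm.get_calibration("wrist");H=np.array(c["hand_eye"]);R=Ro.from_rotvec(s["tcp_rot"]).as_matrix()
    n=cv2.undistortPoints(np.array([[px]],float),np.array(c["camera_matrix"]),np.array(c["dist_coeffs"]))[0,0]
    o=R@H[:3,3]+s["eef_pos"];d=R@H[:3,:3]@np.array([n[0],n[1],1]);return o+d*(z-o[2])/d[2]
E
python3 - <<'E'
from h import *
s=arm.get_state();print(s["time_s"],s["q"].round(2),s["eef_pos"],s["grip_width"],wp(s["eef_pos"]),delta(-.11,0,.24,0,-1))
im,d=arm.grab_frame("wrist");cv2.imwrite("pics/w1.png",im)
for t,z in (("cap_a",.004),("gate",.004),("slot_end",.004),("jar",0),("dongle",0)):
    for r in arm.tip_of("wrist",t): 
        p=wray(r["at"],z,s);print(t,np.round(r["at"]),round(r["confidence"],2),p.round(4),wp(p).round(4))
E
```

```text
2.1 [-1.01  0.55  0.53  1.57 -0.3   1.11 -0.96] [0.51421695 0.36056836 0.23948357] 0.14147559939453433 [-0.11670638 -0.03417507] (array([-0.68,  3.42, -0.05]), array([0. , 0. , 0.1]))
cap_a [406. 176.] 0.96 [0.5879 0.2874 0.004 ] [-0.0944  0.0672]
cap_a [356. 175.] 0.92 [0.5398 0.3187 0.004 ] [-0.095   0.0099]
cap_a [312. 188.] 0.91 [0.4898 0.3324 0.004 ] [-0.0799 -0.0397]
cap_a [212. 259.] 0.8 [0.3361 0.3202 0.004 ] [ 0.0127 -0.163 ]
cap_a [530. 227.] 0.71 [0.6833 0.1526 0.004 ] [-0.0316  0.22  ]
gate [352. 250.] 0.62 [0.4886 0.2385 0.004 ] [0.0001 0.0095]
gate [309. 189.] 0.56 [0.4866 0.3332 0.004 ] [-0.0788 -0.0429]
slot_end [344. 333.] 0.77 [0.4169 0.1373 0.004 ] [0.124  0.0031]
jar [406. 273.] 0.77 [0.5286 0.1728 0.    ] [0.0342 0.0785]
jar [346. 334.] 0.33 [0.4161 0.1322 0.    ] [0.1287 0.0052]
dongle [298. 298.] 0.57 [0.3933 0.215  0.    ] [ 0.071  -0.0584]
dongle [349. 248.] 0.33 [0.4855 0.241  0.    ] [-0.0003  0.0056]
```

View pics/w1.png

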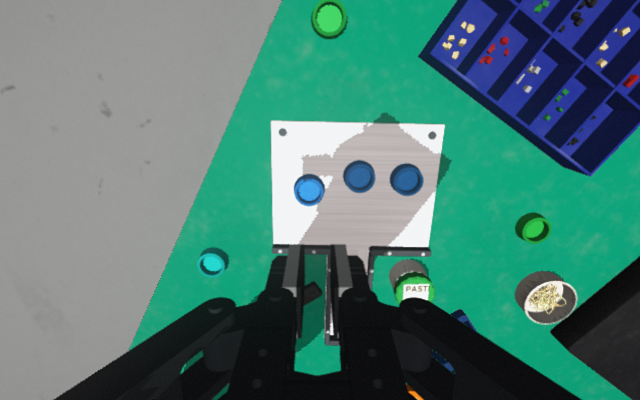

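The view shows the three blue caps on the plate at (312,188), (358,176) and (406,178). The green discs at (330,18) and (535,228) and the turquoise one at (212,262) are off the plate and not meant. The gate is near (350,250), and the plate's back corners are at (271,122) and (444,125). I'll check the plate pose with these corners.

```bash
python3 - <<'E'
from h import *
s=arm.get_state();c=arm.get_calibration("wrist");print(np.array(c["camera_matrix"]).round(1).tolist())
im,d=arm.grab_frame("wrist")
for r in ((150,130),(290,260)): pass
for px in [(271.5,121.5),(444,125),(273,246),(431,254)]:
    p=wray(px,.004,s);print(px,p.round(4),wp(p).round(4))
# blue caps
hsv=cv2.cvtColor(im,cv2.COLOR_BGR2HSV);m=cv2.inRange(hsv,(98,120,40),(115,255,255))
n,l,st,ce=cv2.connectedComponentsWithStats(m)
for i in range(1,n):
    if 200<st[i,4]<3000 and ce[i,1]<240: p=wray(ce[i],.014,s);print(ce[i].round(1),st[i],wp(p).round(4),d[int(ce[i,1]),int(ce[i,0])])
# finger width at tips: columns of near depth in rows
for r in (250,256,264,275): 
    row=d[r];k=np.where((row>0)&(row<.22))[0];print(r,[ (a[0],a[-1],row[a[0]].round(3)) for a in np.split(k,np.where(np.diff(k)>1)[0]+1) if len(a)])
t=arm.grab_frame("top")[0]
x,y=235,150;cr=cv2.resize(t[y:y+130,x:x+125],None,fx=4,fy=4,interpolation=cv2.INTER_CUBIC)
w=cv2.resize(im[100:350,250:460],None,fx=2,fy=2,interpolation=cv2.INTER_CUBIC)
def dr(P,proj): pass
# overlay the assumed plate on top crop
for q in ([(-.155,-.095),(-.155,.095),(0,.095),(0,.022),(.125,.022),(.125,-.022),(0,-.022),(0,-.095)],):
    P=[[*pw(*k),.004] for k in q];u=(proj("top",P)-[x,y]+.5)*4
    cv2.polylines(cr,[np.int32(u)],True,(0,0,255),1)
h=np.zeros((520,925,3),np.uint8);h[:520,:500]=cr;h[:500,505:925]=w
cv2.imwrite("pics/c2.png",cv2.resize(h,(800,450)))
E
```

```text
[[342.8, 0.0, 317.1], [0.0, 342.8, 194.2], [0.0, 0.0, 1.0]]
(271.5, 121.5) [0.4931 0.4191 0.004 ] [-0.1549 -0.0833]
(444, 125) [0.6493 0.3156 0.004 ] [-0.1511  0.104 ]
(273, 246) [0.4093 0.295  0.004 ] [-0.0052 -0.0877]
(431, 254) [0.5674 0.1821 0.004 ] [0.0055 0.1062]
[563.3 128.3] [544 107  45  41 649] [-0.1486  0.2263] 0.35734975
[600.  144.7] [ 571  118   69   57 1193] [-0.1311  0.2692] 0.3586897
[359.  176.1] [344 161  30  31 731] [-0.0964  0.0127] 0.3860712
[406.3 179.1] [391 164  32  31 765] [-0.0929  0.0654] 0.38755256
[308.5 189.9] [294 175  30  31 719] [-0.0803 -0.0435] 0.38839754
250 [(np.int64(289), np.int64(304), np.float32(0.149)), (np.int64(331), np.int64(346), np.float32(0.153))]
256 [(np.int64(278), np.int64(304), np.float32(0.152)), (np.int64(331), np.int64(357), np.float32(0.153))]
264 [(np.int64(272), np.int64(304), np.float32(0.144)), (np.int64(331), np.int64(363), np.float32(0.153))]
275 [(np.int64(269), np.int64(304), np.float32(0.138)), (np.int64(331), np.int64(366), np.float32(0.151))]
```

View pics/c2.png

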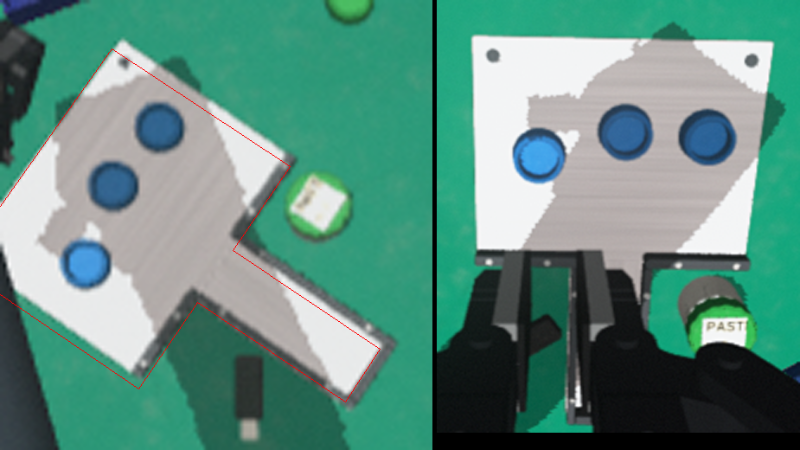

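The overlay sits a little off the plate, mainly in y. I'll fit the plate pose by least squares to the corner points from both views, then check it once more from the wrist at the next stop.

```bash
python3 - <<'E'
from h import *
import h
from scipy.optimize import least_squares
s=arm.get_state()
C=lambda x,y:(x/3.459+235-.5,y/3.4615+150-.5)
W=lambda x,y:((x-437)/1.73+250,y/1.73+100)
obs=[("t",C(122,40),-.155,.095,.004),("t",C(137,378),0,-.095,.01),("t",C(294,157),0,.095,.01),("t",C(397,343),.131,.028,.016),("t",C(350,405),.131,-.028,.01),
("w",W(473,37),-.155,-.095,.004),("w",W(772,42),-.155,.095,.004),("w",W(474,250),-.008,-.095,.016),("w",W(748,256),-.008,.095,.016),("w",W(643,255),-.008,.022,.016)]
pts=np.array([(ray("top",o[1],o[4]) if o[0]=="t" else wray(o[1],o[4],s))[:2] for o in obs]);M=np.array([o[2:4] for o in obs])
def f(p):
    c,n=np.cos(p[2]),np.sin(p[2]);return (M@np.array([[c,n],[-n,c]])+p[:2]-pts).ravel()
r=least_squares(f,[*G,TH],loss="soft_l1",f_scale=.002)
print(r.x.round(4),np.degrees(r.x[2]));R2=r.fun.reshape(-1,2)
h.G=r.x[:2];h.TH=r.x[2]
for o,e in zip(obs,R2):print(o[0],o[2:],(e*1000).round(1))
open("h.py","a").write(f"\nG=np.array({r.x[:2].round(4).tolist()});TH={r.x[2]:.4f}\n")
for px in [(359,176.1),(406.3,179.1),(308.5,189.9)]: print(h.wp(wray(px,.014,s)).round(4))
for p in [(.5895,.285),(.5411,.3189),(.4868,.3412),(.5185,.169),(.4886,.2385),(.4169,.1373)]: print("net",h.wp(p).round(4))
print(h.wp(s["eef_pos"]),h.delta(-.14,-.0,.08,0,-1))
E
```

```text
[ 0.4865  0.2414 -2.1574] -123.60975969826303
t (-0.155, 0.095, 0.004) [0.8 1.3]
t (0, -0.095, 0.01) [-0.6 -1.4]
t (0, 0.095, 0.01) [-1.2 -1.3]
t (0.131, 0.028, 0.016) [1.1 1.4]
t (0.131, -0.028, 0.01) [-2.2  0.8]
w (-0.155, -0.095, 0.004) [0.5 3.4]
w (-0.155, 0.095, 0.004) [2.  1.4]
w (-0.008, -0.095, 0.016) [-1.7 -1.4]
w (-0.008, 0.095, 0.016) [ 0.7 -2.4]
w (-0.008, 0.022, 0.016) [ 0.2 -1.1]
[-0.0953  0.0044]
[-0.093   0.0572]
[-0.078  -0.0514]
net [-0.0934  0.0616]
net [-0.0948  0.0026]
net [-0.0833 -0.055 ]
net [0.0425 0.0667]
net [0.0012 0.0033]
net [ 0.1252 -0.0003]
[-0.11451859 -0.04258416] (array([ 2.46,  4.31, 15.96]), array([-0. , -0. ,  1.2]))
```

Emit:
{"method": "arm_command", "body": {
  "deltas": "1 2.3 3 0 0 0.6; 2 4.7 7 0 0 1.2; 2 4.7 11.5 0 0 1.2; 2 4.7 16 0 0 1.2; 2 4.7 20 0 0 1.2; 2 4.7 22 0 0 1.2; 2 4.7 22.9 0 0 1.2; 2 4.7 22.9 0 0 1.2"
}}

```text
time_s: 3.3
eef_pos: [0.5644, 0.3517, 0.0097]
tcp_rot: [2.769, 1.483, -0.002]
wrist_force: [0.1, 0.9, -0.7]
grip_width: 0.143
grip_force: 0.0
```

```bash
cat >> h.py <<'E'
def caps(s,im):
    hsv=cv2.cvtColor(im,cv2.COLOR_BGR2HSV);m=cv2.inRange(hsv,(98,120,40),(115,255,255))
    n,l,st,ce=cv2.connectedComponentsWithStats(m)
    return [(ce[i].round(1),st[i,4],wp(wray(ce[i],.016,s)).round(4)) for i in range(1,n) if st[i,4]>300]
def top_caps():
    im,_=arm.grab_frame("top");hsv=cv2.cvtColor(im,cv2.COLOR_BGR2HSV);m=cv2.inRange(hsv,(98,120,40),(115,255,255))
    n,l,st,ce=cv2.connectedComponentsWithStats(m);o=[]
    for i in range(1,n):
        p=wp(ray("top",ce[i],.014))
        if st[i,4]>15 and -.17<p[0]<.14 and abs(p[1])<.11: o.append((st[i,4],p.round(4).tolist()))
    return im,o
E
python3 - <<'E'
from h import *
s=arm.get_state();print(wp(s["eef_pos"]),s["eef_pos"],s["wrist_force"].round(1))
im,d=arm.grab_frame("wrist");cv2.imwrite("pics/w3.png",im);print(caps(s,im));print(top_caps()[1])
E
```

```text
[-0.13498956  0.00381839] [0.56440158 0.35170913 0.00966094] [ 0.1  0.9 -0.7]
[(array([528.6,  88. ]), np.int32(8505), array([-0.2124,  0.0836])), (array([317.2, 338.1]), np.int32(2642), array([-0.0968,  0.004 ]))]
[(np.int32(137), [-0.0916, 0.0577]), (np.int32(142), [-0.0939, 0.0046]), (np.int32(143), [-0.0767, -0.0516])]
```

View pics/w3.png

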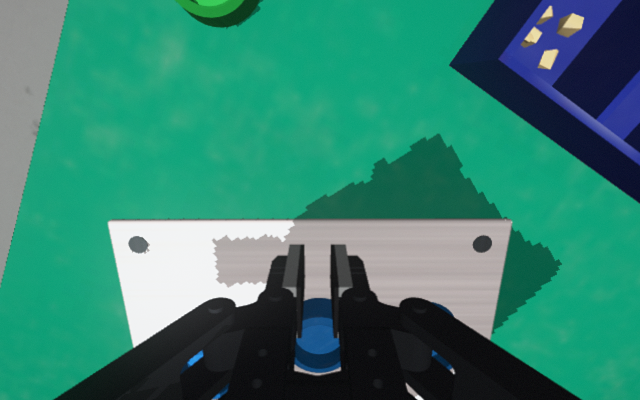

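The fingers stand just behind the middle cap, which shows centred between them at (317,338). I'll start the push.

Emit:
{"method": "arm_command", "body": {
  "deltas": "-0.7 0 0 0 0 0; -1.5 0 0 0 0 0; -2.5 0 0 0 0 0; -3.5 -0.1 0 0 0 0; -4.5 -0.2 0 0 0 0; -5.5 -0.3 0 0 0 0; -6.5 -0.4 0 0 0 0; -7.5 -0.4 0 0 0 0"
}}

```text
time_s: 4.2
eef_pos: [0.5191, 0.2913, 0.0105]
tcp_rot: [-2.769, -1.483, 0.0]
wrist_force: [-0.2, 0.3, 1.2]
grip_width: 0.142
grip_force: 0.2
```

```bash
python3 - <<'E'
from h import *
s=arm.get_state();print(wp(s["eef_pos"]),s["eef_pos"],s["wrist_force"].round(1))
im,d=arm.grab_frame("wrist");print(caps(s,im));print(top_caps()[1])
E
```

```text
[-0.05961179 -0.00042368] [0.5191444  0.29128074 0.01054862] [-0.2  0.3  1.2]
[(array([451.8, 195.2]), np.int32(5629), array([-0.094 ,  0.0563])), (array([203. , 227.2]), np.int32(4821), array([-0.0794, -0.0498])), (array([316.9, 312.6]), np.int32(2179), array([-0.0354, -0.0004]))]
[(np.int32(45), [-0.0212, 0.0007])]
```

Emit:
{"method": "arm_command", "body": {
  "deltas": "-1 0 0 0 0 0; -2 0 0 0 0 0; -3 0 0 0 0 0; -4 0 0 0 0 0; -5 0 0 0 0 0; -5.7 0 0 0 0 0; -6.2 0 0 0 0 0; -6.2 0 0 0 0 0",
  "fingers": 0.8
}}

```text
time_s: 5.1
eef_pos: [0.4852, 0.2395, 0.0106]
tcp_rot: [2.77, 1.482, -0.001]
wrist_force: [-0.1, -0.1, 0.6]
grip_width: 0.089
grip_force: 0.0
```

Emit:
{"method": "arm_command", "body": {
  "deltas": "1 0 0 0 0 0; 2.5 0 0 0 0 0; 2.5 0 -4 0 0 0; 2.5 0 -8 0 0 0; 6.5 0 -12 0 0 0; 11 0 -14 0 0 0; 12 0 -14 0 0 0"
}}

```text
time_s: 5.8
eef_pos: [0.555, 0.3465, 0.1543]
tcp_rot: [-2.765, -1.489, -0.013]
wrist_force: [0.7, -0.2, -0.6]
grip_width: 0.094
grip_force: 0.0
```

```bash
python3 - <<'E'
from h import *
s=arm.get_state();print(wp(s["eef_pos"]),s["eef_pos"],s["wrist_force"].round(1))
im,d=arm.grab_frame("wrist");cv2.imwrite("pics/w4.png",im);print(caps(s,im));t,o=top_caps();print(o)
cv2.imwrite("pics/t4.png",t);cr=cv2.resize(t[150:280,235:360],None,fx=4,fy=4,interpolation=cv2.INTER_CUBIC)
cv2.imwrite("pics/c4.png",cr)
E
```

```text
[-0.12548741 -0.00113725] [0.55501463 0.34653862 0.1542747 ] [ 0.7 -0.2 -0.6]
[(array([465.4,  91.3]), np.int32(4494), array([-0.1992,  0.1153])), (array([537.7, 127.6]), np.int32(818), array([-0.1713,  0.1775])), (array([573.3, 154.8]), np.int32(648), array([-0.1491,  0.2112])), (array([382.6, 215.9]), np.int32(1211), array([-0.0942,  0.0571])), (array([260.6, 231.1]), np.int32(1101), array([-0.0793, -0.0509])), (array([317.2, 331. ]), np.int32(793), array([0.0278, 0.    ]))]
[(np.int32(136), [-0.0917, 0.0577]), (np.int32(118), [-0.0747, -0.0496]), (np.int32(140), [0.031, -0.0005])]
```

View pics/w4.png

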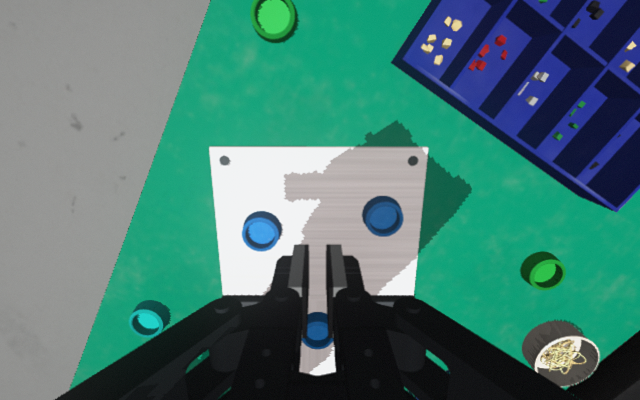

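The first cap is wholly in the slot, at about (29, 0) mm in the plate frame and (317,331) in the picture. Next is the left cap at (262,231), plate (-78,-51) mm. I'll sweep it sideways to the centre line and then in.

Emit:
{"method": "arm_command", "body": {
  "deltas": "-2.4 -4.4 2 0 0 0; -4.7 -8.7 5 0 0 0; -4.7 -8.7 9 0 0 0; -4.7 -8.7 12.5 0 0 0; -4.7 -8.7 14 0 0 0; -4.7 -8.7 14.4 0 0 0; -4.7 -8.7 14.4 0 0 0",
  "fingers": 0
}}

```text
time_s: 6.6
eef_pos: [0.4533, 0.3485, 0.0061]
tcp_rot: [2.769, 1.482, -0.002]
wrist_force: [-0.9, -0.2, 0.3]
grip_width: -0.002
grip_force: 0.0
```

```bash
python3 - <<'E'
from h import *
s=arm.get_state();print(wp(s["eef_pos"]),s["eef_pos"],s["wrist_force"].round(1),delta(-.078,-.09,.01,0,-1))
im,d=arm.grab_frame("wrist");print(caps(s,im));print(top_caps()[1])
E
```

```text
[-0.07080123 -0.08695063] [0.45327631 0.34849534 0.00614093] [-0.9 -0.2  0.3] (array([ 0.72, -0.31, -0.39]), array([-0. ,  0.1, -0.1]))
[(array([623. , 222.7]), np.int32(2229), array([-0.0946,  0.04  ])), (array([396.6, 253.9]), np.int32(5180), array([-0.08  , -0.0526]))]
[(np.int32(137), [-0.0917, 0.0575]), (np.int32(24), [-0.065, -0.0483]), (np.int32(141), [0.0309, -0.0004])]
```

Emit:
{"method": "arm_command", "body": {
  "deltas": "0.8 0 -0.4 0 0 0; 0.8 0.8 -0.4 0 0 0; 0.8 1.6 -0.4 0 0 0; 0.8 2.5 -0.4 0 0 0; 0.8 3.4 -0.4 0 0 0; 0.8 4.3 -0.4 0 0 0; 0.8 5.1 -0.4 0 0 0; 0.8 5.6 -0.4 0 0 0"
}}

```text
time_s: 7.5
eef_pos: [0.5053, 0.3242, 0.0107]
tcp_rot: [-2.77, -1.482, -0.0]
wrist_force: [-3.4, 2.1, 5.9]
grip_width: -0.001
grip_force: 2.7
```

```bash
python3 - <<'E'
from h import *
s=arm.get_state();print(wp(s["eef_pos"]),s["eef_pos"],s["wrist_force"].round(1))
im,d=arm.grab_frame("wrist");print(caps(s,im));print(top_caps()[1])
E
```

```text
[-0.07940973 -0.03015663] [0.50534091 0.32422721 0.01068414] [-3.4  2.1  5.9]
[(array([512.4, 236.6]), np.int32(5574), array([-0.0947,  0.0553])), (array([378.7, 265.4]), np.int32(4138), array([-0.0803, -0.0023]))]
[(np.int32(138), [-0.0914, 0.0576]), (np.int32(40), [-0.0671, 0.0029]), (np.int32(139), [0.0311, -0.0004])]
```

Emit:
{"method": "arm_command", "body": {
  "deltas": "0 -0.8 0 0 0 0; 0 -1.5 -1 0 0 0; 0.5 -1.5 -4.5 0 0 0; 4.1 1.4 -5 0 0 0; 4.2 2.8 -5 0 0 0; 4.2 2.8 -2 0 0 0; 4.2 2.8 0 0 0 0; 4.2 2.8 0.1 0 0 0",
  "fingers": 1.0
}}

```text
time_s: 8.4
eef_pos: [0.5488, 0.3437, 0.0071]
tcp_rot: [2.769, 1.484, -0.008]
wrist_force: [0.4, 0.0, 0.8]
grip_width: 0.115
grip_force: 0.0
```

```bash
python3 - <<'E'
from h import *
s=arm.get_state();print(wp(s["eef_pos"]),s["eef_pos"],s["wrist_force"].round(1),delta(-.12,-.003,.01,0,-1))
im,d=arm.grab_frame("wrist");print(caps(s,im));print(top_caps()[1])
E
```

```text
[-0.11966659 -0.00472636] [0.54880349 0.34367759 0.00709737] [0.4 0.  0.8] (array([ 0.03,  0.17, -0.29]), array([-0.1,  0.3, -0. ]))
[(array([563.9,  56.4]), np.int32(8401), array([-0.2079,  0.0837])), (array([456.4, 302.6]), np.int32(2304), array([-0.1037,  0.0589])), (array([317.2, 343.8]), np.int32(2221), array([-0.0803, -0.0046]))]
[(np.int32(136), [-0.0917, 0.0577]), (np.int32(140), [-0.0759, -0.0015]), (np.int32(140), [0.031, -0.0005])]
```

Emit:
{"method": "arm_command", "body": {
  "deltas": "-0.4 0.2 -0.2 0 0 0; -1.3 0.2 -0.2 0 0 0; -2.3 0.2 -0.2 0 0 0; -3.3 0.3 -0.2 0 0 0; -4.3 0.4 -0.2 0 0 0; -5.3 0.4 -0.2 0 0 0; -6.3 0.4 -0.2 0 0 0; -7 0.4 -0.2 0 0 0"
}}

```text
time_s: 9.3
eef_pos: [0.5151, 0.2827, 0.0115]
tcp_rot: [2.77, 1.482, -0.001]
wrist_force: [0.3, 0.1, 0.8]
grip_width: 0.113
grip_force: 0.2
```

```bash
python3 - <<'E'
from h import *
s=arm.get_state();print(wp(s["eef_pos"]),s["eef_pos"],s["wrist_force"].round(1),delta(0,0,.01,0,-1))
im,d=arm.grab_frame("wrist");print(caps(s,im));print(top_caps()[1])
E
```

```text
[-0.05020639  0.00093126] [0.5150666  0.28269767 0.01153647] [0.3 0.1 0.8] (array([-5.02, -0.09,  0.16]), array([-0. ,  0. , -0.1]))
[(array([451.3, 173.8]), np.int32(5724), array([-0.0937,  0.0567])), (array([317. , 312.6]), np.int32(1814), array([-0.0252,  0.0009])), (array([316.8, 366.8]), np.int32(442), array([0.0073, 0.0008]))]
[(np.int32(25), [-0.0098, 0.0034]), (np.int32(141), [0.0309, -0.0004])]
```

Emit:
{"method": "arm_command", "body": {
  "deltas": "-0.8 -0.1 0.1 0 0 0; -1.6 -0.1 0.1 0 0 0; -2.4 -0.1 0.1 0 0 0; -3.2 -0.1 0.1 0 0 0; -4 -0.1 0.1 0 0 0; -4.7 -0.1 0.1 0 0 0; -5.1 -0.1 0.1 0 0 0; -5.2 -0.1 0.1 0 0 0",
  "fingers": 0.8
}}

```text
time_s: 10.2
eef_pos: [0.4858, 0.2405, 0.0106]
tcp_rot: [-2.77, -1.482, 0.0]
wrist_force: [0.6, 0.5, 0.2]
grip_width: 0.094
grip_force: 0.0
```

Emit:
{"method": "arm_command", "body": {
  "deltas": "1 0 0 0 0 0; 2.5 0 -1 0 0 0; 2.5 0 -5 0 0 0; 3 1.5 -9 0 0 0; 6 5 -10 0 0 0; 8.8 8.5 -10 0 0 0; 8.8 8.5 -10 0 0 0",
  "fingers": 0
}}

```text
time_s: 10.9
eef_pos: [0.6116, 0.268, 0.1114]
tcp_rot: [2.767, 1.481, 0.009]
wrist_force: [-0.3, -0.4, -0.1]
grip_width: 0.002
grip_force: 0.0
```

```bash
python3 - <<'E'
from h import *
s=arm.get_state();print(wp(s["eef_pos"]),s["eef_pos"],s["wrist_force"].round(1),delta(-.095,.095,.01,0,-1))
im,d=arm.grab_frame("wrist");print(caps(s,im));t,o=top_caps();print(o);cv2.imwrite("pics/c5.png",cv2.resize(t[150:280,235:360],None,fx=4,fy=4))
E
```

```text
[-0.09137675  0.08943682] [0.61156555 0.26799441 0.11144467] [-0.3 -0.4 -0.1] (array([ 0.32,  0.5 , 10.15]), array([ 0.3, -0.2, -0.1]))
[(array([393.1,  74.7]), np.int32(3820), array([-0.1756,  0.1399])), (array([573.6, 118.1]), np.int32(4364), array([-0.1474,  0.2643])), (array([495.2, 118.2]), np.int32(944), array([-0.1475,  0.2113])), (array([274.3, 193.1]), np.int32(1526), array([-0.0942,  0.0588]))]
[(np.int32(57), [0.0701, 0.0051])]
```

View pics/c5.png

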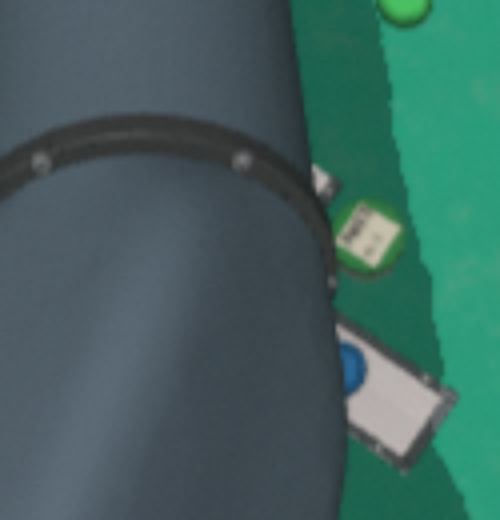

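The arm hides most of the plate here, but the first cap shows deeper in the slot at about x = 65 mm. Next I'll sweep the last cap, plate (-94,58) mm, sideways to the centre line.

Emit:
{"method": "arm_command", "body": {
  "deltas": "0.2 0.7 0 0 0 0; 0.3 0.7 2 0 0 0; 0.3 0.7 6 0 0 0; 0.3 0.7 9 0 0 0; 0.3 0.7 10 0 0 0; 0.3 0.7 10.1 0 0 0; 0.3 0.7 10.1 0 0 0"
}}

```text
time_s: 11.7
eef_pos: [0.6136, 0.2659, 0.0107]
tcp_rot: [2.769, 1.483, 0.002]
wrist_force: [1.1, 0.3, 0.0]
grip_width: -0.001
grip_force: 0.0
```

```bash
python3 - <<'E'
from h import *
s=arm.get_state();print(wp(s["eef_pos"]),s["eef_pos"],s["wrist_force"].round(1),delta(-.094,.0275,.01,0,-1))
im,d=arm.grab_frame("wrist");print(caps(s,im));print(top_caps()[1])
E
```

```text
[-0.0907828   0.09230311] [0.61362389 0.26591316 0.01066718] [1.1 0.3 0. ] (array([ 0.32, -6.48,  0.06]), array([ 0. , -0.1, -0.1]))
[(array([457.8,  90.9]), np.int32(7178), array([-0.1672,  0.1462])), (array([435.3,  34.4]), np.int32(379), array([-0.1868,  0.1354])), (array([526.2, 101.4]), np.int32(716), array([-0.1632,  0.1729])), (array([243.8, 259.2]), np.int32(4625), array([-0.0949,  0.0595]))]
[(np.int32(173), [0.0597, 0.0003])]
```

Emit:
{"method": "arm_command", "body": {
  "deltas": "0.3 -0.3 0 0 0 0; 0.3 -1 0 0 0 0; 0.3 -1.8 0 0 0 0; 0.3 -2.7 0 0 0 0; 0.3 -3.6 0 0 0 0; 0.3 -4.5 0 0 0 0; 0.3 -5.4 0 0 0 0; 0.3 -6.2 0 0 0 0"
}}

```text
time_s: 12.6
eef_pos: [0.5633, 0.3031, 0.0103]
tcp_rot: [2.769, 1.483, 0.003]
wrist_force: [3.0, -2.1, 6.0]
grip_width: 0.005
grip_force: 2.8
```

```bash
python3 - <<'E'
from h import *
s=arm.get_state();print(wp(s["eef_pos"]),s["eef_pos"],s["wrist_force"].round(1))
im,d=arm.grab_frame("wrist");print(caps(s,im));print(top_caps()[1])
E
```

```text
[-0.09389661  0.02983731] [0.56332439 0.30308348 0.01032838] [ 3.  -2.1  6. ]
[(array([255.7, 261.6]), np.int32(4378), array([-0.097 ,  0.0024]))]
[(np.int32(283), [0.0467, -0.0008])]
```

Emit:
{"method": "arm_command", "body": {
  "deltas": "0 0.8 0 0 0 0; 0 1.5 -1 0 0 0; 0.5 1.5 -4.5 0 0 0; 4.1 -1.4 -5 0 0 0; 4.2 -2.7 -5 0 0 0; 4.2 -2.7 -2 0 0 0; 4.2 -2.7 0 0 0 0; 4.2 -2.7 0 0 0 0",
  "fingers": 1.0
}}

```text
time_s: 13.5
eef_pos: [0.5619, 0.3518, 0.007]
tcp_rot: [-2.769, -1.483, 0.008]
wrist_force: [0.2, 0.1, 0.6]
grip_width: 0.115
grip_force: 0.0
```

```bash
python3 - <<'E'
from h import *
s=arm.get_state();print(wp(s["eef_pos"]),s["eef_pos"],s["wrist_force"].round(1),delta(0,0,.01,0,-1))
im,d=arm.grab_frame("wrist");print(caps(s,im));print(top_caps()[1])
E
```

```text
[-0.13371124  0.0016535 ] [0.56189101 0.35184285 0.00696587] [0.2 0.1 0.6] (array([-13.37,  -0.16,  -0.24]), array([-0.1,  0.3, -0. ]))
[(array([537.8,  84.6]), np.int32(8955), array([-0.2124,  0.0827])), (array([316.7, 341. ]), np.int32(2381), array([-0.0961,  0.0016]))]
[(np.int32(143), [-0.0935, -0.0006]), (np.int32(282), [0.0468, -0.0007])]
```

Emit:
{"method": "arm_command", "body": {
  "deltas": "-0.6 -0.1 -0.2 0 0 0; -1.5 -0.1 -0.2 0 0 0; -2.5 -0.1 -0.2 0 0 0; -3.5 -0.1 -0.2 0 0 0; -4.5 -0.1 -0.2 0 0 0; -5.5 -0.1 -0.2 0 0 0; -6.5 -0.1 -0.2 0 0 0; -7.5 -0.1 -0.2 0 0 0"
}}

```text
time_s: 14.4
eef_pos: [0.521, 0.29, 0.0116]
tcp_rot: [2.77, 1.483, 0.0]
wrist_force: [-0.3, 0.7, 0.8]
grip_width: 0.117
grip_force: 0.3
```

```bash
python3 - <<'E'
from h import *
s=arm.get_state();print(wp(s["eef_pos"]),s["eef_pos"],s["wrist_force"].round(1),delta(0,0,.01,0,-1))
im,d=arm.grab_frame("wrist");print(caps(s,im));print(top_caps()[1])
E
```

```text
[-0.05958236  0.00188241] [0.52104868 0.28997973 0.01156941] [-0.3  0.7  0.8] (array([-5.96, -0.18,  0.16]), array([ 0. , -0. , -0.1]))
[(array([316.9, 310.7]), np.int32(1651), array([-0.0357,  0.0019]))]
[(np.int32(48), [-0.021, 0.0042]), (np.int32(282), [0.0467, -0.0008])]
```

Emit:
{"method": "arm_command", "body": {
  "deltas": "-0.8 -0.2 0.1 0 0 0; -1.7 -0.2 0.1 0 0 0; -2.6 -0.2 0.1 0 0 0; -3.4 -0.2 0.1 0 0 0; -4.2 -0.2 0.1 0 0 0; -5 -0.2 0.1 0 0 0; -5.6 -0.2 0.1 0 0 0; -5.9 -0.2 0.1 0 0 0",
  "fingers": 0.8
}}

```text
time_s: 15.3
eef_pos: [0.4868, 0.242, 0.0106]
tcp_rot: [2.77, 1.482, -0.0]
wrist_force: [0.5, 0.7, -1.2]
grip_width: 0.09
grip_force: 0.1
```

Emit:
{"method": "arm_command", "body": {
  "deltas": "0.8 0 0 0 0 0; 2.5 0 -1 0 0 0; 2.5 0 -5 0 0 0; 6 0 -9 0 0 0; 10 0 -13 0 0 0; 13 0 -15 0 0 0; 13 0 -15 0 0 0; 13 0 -15 0 0 0"
}}

```text
time_s: 16.1
eef_pos: [0.5593, 0.3522, 0.1605]
tcp_rot: [2.768, 1.485, 0.001]
wrist_force: [-0.5, -0.8, -0.5]
grip_width: 0.092
grip_force: 0.0
```

```bash
python3 - <<'E'
from h import *
s=arm.get_state();print(s["time_s"],wp(s["eef_pos"]),s["eef_pos"],s["wrist_force"].round(1))
im,d=arm.grab_frame("wrist");print(caps(s,im));t,o=top_caps();print(o);cv2.imwrite("pics/c6.png",cv2.resize(t[150:280,235:360],None,fx=4,fy=4,interpolation=cv2.INTER_CUBIC))
for k in ("jar","dongle","tape"): print(k,[ray("top",r["at"],0)[:2].round(4) for r in arm.tip_of("top",k)][:1])
E
```

```text
16.1 [-0.13255326 -0.00066725] [0.55931725 0.35216308 0.16051528] [-0.5 -0.8 -0.5]
[(array([456.2,  90. ]), np.int32(4229), array([-0.2058,  0.1105])), (array([529.9, 135.8]), np.int32(728), array([-0.1694,  0.1762])), (array([564.8, 163.4]), np.int32(552), array([-0.146 ,  0.2103])), (array([317. , 344.7]), np.int32(1624), array([ 0.0448, -0.0003]))]
[(np.int32(434), [0.0628, -0.0007])]
jar [array([0.5234, 0.1644])]
dongle [array([0.386 , 0.2101])]
tape [array([ 0.439 , -0.0086])]
```

View pics/c6.png

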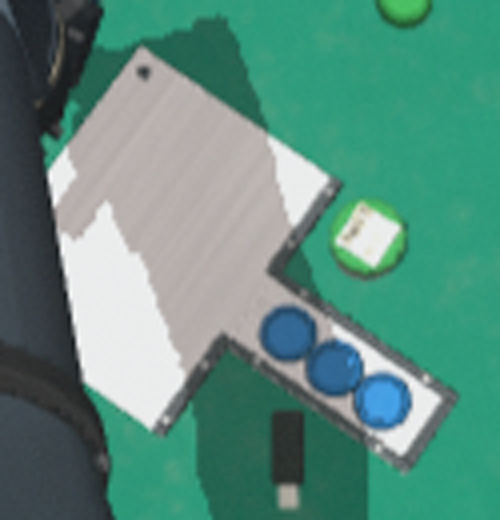

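All three caps lie in a row in the slot, at about (288,333), (335,367) and (383,400) in the crop. The row is centred at plate x = 63 mm, which puts the last cap at about 27 mm, past the gate. The jar, dongle and tape roll are where they were, within the networks' scatter.

```bash
python3 -c "
from rig import arm
print(arm.job_done())"
```

```text
the job is handed in; nothing more can be done
None
```

The job is handed in at about 16 s: all three blue caps were swept in one after another and lie in a row in the slot, the last one about 27 mm past the gate, with the jar, dongle and tape roll undisturbed as far as the cameras show; the judge returned no verdict.

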